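Clear the probe and slide the circuit board under the magnifier lamp

TASK

Clear the steel probe out from under the magnifier lamp and lay it gently, lying flat, in the long open tray of the yellow tool caddy. Then bring the board carrier in under the lamp, so that the circuit board lies flat on the mat, centred beneath the lens, and after that press the button on top of the lamp fully down and let it come up again. Do not knock the lamp's head, and leave everything else on the bench where it stands.

Things in the scene. Friction and masses are not known exactly. Their poses are not given: they have to be found in the camera images.
- lamp: Magnifier lamp, fixed, standing on the mat; its place and turn differ each time. Origin on the mat's top straight below the lens centre; z up, x points horizontally from the lens to the lamp's post. The clear way in under its head is from its -y side, between the dropper bottle and the jar; the probe lies in from its +y side.
- head: The lamp's white head: a ring with the lens in it, outside diameter 124 mm, 26 mm high, underside 106 mm and top 132 mm above the mat. Origin on its axis at its underside. Not to be knocked. On the lamp's +x side it joins a white switch housing: x 56 to 120 mm, 46 mm wide, 105 to 135 mm above the mat.
- lamp_post (a point): Bottom centre of the lamp's post, at x = 215 mm in the lamp's frame: 18 mm diameter, 195 mm high, on a round foot of 170 mm diameter, 24 mm high. Two thin bars slope down from it (178 mm high) to the switch housing (123 mm high).
- lens_center (a point): Centre of the lens, 120 mm above the mat.
- lamp_button (a joint): Spring push button on top of the lamp's switch housing: travel 5 mm, value 0 = up, 0.005 = fully down; fully down takes about 4 N; it springs back when let go.
- lamp_button_top (a point): Centre of the top face of the button (22 mm diameter), at x = 90 mm, y = 0 in the lamp's frame; pressed straight down.
- carrier: Board carrier, loose, 0.2 to 0.4 kg: flat aluminium plate 6 mm thick, a circuit board on its wide end, an upright black handle on its narrow end. Origin on the underside below the board's centre; x points from handle to board, z up. Wide part x -54 to 58 mm, 68 mm wide, up to 20 mm high; narrow part x -165 to -54 mm, 40 mm wide. Starts flat on the mat to the robot's right.
- carrier_handle (a point): Middle of the handle, at x = -140 mm, 30 mm above the carrier's underside. The handle is an upright block 50 mm long along the carrier's x, 14 mm thick along its y, from 6 to 46 mm above the underside; pinch it across its 14 mm.
- board_center (a point): Centre of the circuit board's top face, 8.5 mm above the carrier's underside, above its origin: this comes under the lens.
- probe: Stainless steel probe, loose, 35 g, 181 mm long, lying on the mat on the lamp's +y side, tip under the lens, handle sticking out. Origin on its underside below the grip point; x points along it to the tip. Handle 10 mm thick from x = -56 to 55 mm, then a taper and a thin 4 mm shaft to the tip at x = 126 mm (bent 10 mm to +y).
- probe_grip (a point): Grip point in the middle of the probe's handle, near its balance point, 5 mm above its underside.
- caddy: Yellow tool caddy, fixed, to the robot's left; place and turn differ. Origin on the bench under the centre of its long open tray; x along the tray, y across it to the pockets. Tray 260 x 88 mm outside, walls 4 mm thick, 28 mm high. Behind it low pockets (y 44 to 90 mm, 36 mm high), then pockets 66 mm high (y 90 to 146 mm) with tool handles up to 122 mm high at y = 118 mm.
- tray_floor (a point): Centre of the tray's inner floor, 4 mm above the bench. Inner floor 252 x 80 mm.
- dropper: Amber glass dropper bottle with black cap and rubber bulb, 30 mm diameter, 88 mm high, loose, standing. Origin at the centre of its underside. It and the jar stand on either side of the way in under the lamp's head (their centres about 70 mm to each side of its middle line, in either order). Leave alone.
- jar: Small glass jar with flat metal lid, 46 mm diameter, 42 mm high, loose, standing. Origin at the centre of its underside. Leave alone.
- spool: Spool of 52 mm diameter, 32 mm high, loose, standing on its flange to the near side of the lamp. Origin at the centre of its underside. Leave alone.
- tin: Round flat steel tin, 62 mm diameter, 26 mm high, loose, at the right of the lamp's foot. Origin at the centre of its underside. Leave alone.
- pot: Small white ceramic pot with a lid knob, 36 mm diameter, 40 mm high, loose, standing near the robot's edge of the mat, right of the lamp. Origin at the centre of its underside. Leave alone.
- screwdriver: Screwdriver 150 mm long with a black handle, loose, lying at the far left beyond the mat. Leave alone.
- eraser: Rubber block 45 x 20 x 12 mm, loose, lying on the mat left of the lamp. Leave alone.
- mat: Orange silicone mat, fixed, 520 mm along x by 680 mm along y, 3 mm thick. Origin at the centre of its underside, on the bench surface; its top is 3 mm above the bench. Lamp, carrier, probe and the small things stand on it.

How it is judged:
By the outcome, as a careful person would: the job done as asked, in the order asked, and still so for the second after the job is handed in, with the robot touching nothing.
It also fails if it takes over 67 s, if anything falls off the work surface, if the arm or the gripper's body presses on something with over 40 N, if the wrist force passes 120 N, or if a joint passes its speed limit or range.

ROBOT

A 7-joint arm with a two-finger parallel gripper is mounted at the origin on the work surface. World frame = base frame: x ahead of the robot, y to its left, z up, the work surface at z = 0. Lengths are in m, angles in rad, forces in N, time in s.
With the tool pointing down it reaches from about 0.425 to 0.825 m from the base axis. Payload 3.6 kg.
Tool frame: the origin (TCP) lies where the fingers leave the gripper's body, on its centre line; the fingertips stand 73 mm ahead of it and the grasp point (between the pads) lies 54 mm ahead of it; z points along the fingers, y is the line along which they close (so a half turn about z gives the same grasp; the last joint's range is limited). The gripper opens to 85 mm and grips with 20 to 120 N. Pads are 22 mm wide; open, the fingers measure 114 mm over their backs; the gripper's body (76 mm by 85 mm) begins 54 mm behind the grasp point. The pads swing forward as they close: fully open they stand 13 mm farther back than shut.
Start: joints at [1.323, 0.615, -0.013, 1.423, 0.008, 1.103, -0.04], TCP at [0.143, -0.634, 0.304] pointing down, gripper open.
Joint ranges: [-3.12, 3.12], [-0.3, 2.06], [-1.34, 1.32], [0.26, 2.42], [-1.36, 4.5], [0.01, 1.98], [-2.84, 2.84]. Speed limits (rad/s): [2.79, 2.79, 3.14, 3.14, 3.14, 3.14, 3.14].

INTERFACE

Orientations are given as a unit quaternion [x, y, z, w].
In Python, from station import arm, snapshot, camera_info, ticket gives the robot as it stands. Calls block until the motion is done:
- arm.movep(position, orientation): joint-space move of the TCP to a pose.
- arm.line_to(position, velocity=0.15, ori=None): straight line of the TCP; ori=None keeps the orientation; velocity is the mean speed in m/s.
- arm.move_j(angles): joint-space move.
- arm.move_gripper(opening, effort=None): opening from 0.0 (shut) to 1.0 (fully open); effort is the grip in N (None keeps the last); returns when the fingers have stopped.
- arm.pause(seconds).
- arm.ik(position, orientation): joint angles nearest the present ones, or None.
- snapshot(name): name is "side" or "top" or "wrist"; returns the picture (420x560x3 uint8, blue, green, red); there is no depth.
- camera_info(name): a dict with "fx", "fy", "cx", "cy" (pixels), "R" (3x3) and "t" (3): a world point X has camera coordinates R X + t; the wrist camera has in their place "T_tool_cam" (4x4, takes a point from camera to tool coordinates, whose origin is the TCP and whose axes are the flange's). Camera axes: x right, y down, z forward; pixel columns grow to the right and rows downward; lengths in m; the calibration is good to about 2 mm. The wrist camera is an equidistant fisheye: a pixel r from the principal point sees the ray r / f radians off the axis. A picture is of the moment at which its call begins: read the wrist's pose just before it. camera_info takes no time and is no camera call.
A pose or a line that the arm cannot do raises arm.MotionError and nothing moves.
- ticket.finish_job(): hands the job in; it is judged then, once.
Readings, each from a call of its own:
- arm.read_time(): time.
- arm.read_joint_positions(): joint angles.
- arm.read_dq(): joint speeds.
- arm.read_effort(): joint torques, N m.
- arm.read_tool_pos(): TCP position.
- arm.read_eef_rot(): TCP orientation.
- arm.read_ft_force(): force on the tool from outside, world axes, zero at the start.
- arm.read_wrist_torque(): the same for the moment, N m.
- arm.read_opening(): opening from 0.0 (shut) to 1.0 (fully open).
- arm.read_finger_force(): force on a finger pad.
Only numpy, scipy, OpenCV 4.12 (cv2) and the standard library are available. Lean on these libraries where they do the work, as an engineer would, in place of code of your own. Each camera call takes 0.05 s, during which the arm holds its last target. There are 200 camera calls.

## Working session

There is one attempt and no reset: what is moved stays moved. The work goes in short steps, each a Python script; the robot and the scene stay as the last script left them, time stands still between calls to the robot, and variables do not carry over. Pictures are saved under pics/ and viewed, at most 10 in all, crops included, and the job is handed in when it is done.

```bash
ls; mkdir -p pics; python3 - <<'E'
from station import arm, snapshot, camera_info
import cv2
for n in ("top","side"):
    cv2.imwrite(f"pics/{n}0.png",snapshot(n)); c=camera_info(n); print(n,c)
print(camera_info("wrist")); print(arm.read_time(), arm.read_eef_rot())
E
```

```text
pics
top {'fx': 453.2922814731737, 'fy': 453.2922814731737, 'cx': 280.59919738725006, 'cy': 201.73676694064793, 'R': array([[-0.02435064, -0.99968416,  0.00621484],
       [-0.97969498,  0.02262527, -0.19921306],
       [ 0.19900953, -0.01093961, -0.97993649]]), 't': array([-0.02353556,  0.60402422,  1.23064461])}
side {'fx': 508.82025072209325, 'fy': 508.82025072209325, 'cx': 285.55811921658153, 'cy': 206.71879322374124, 'R': array([[-0.93655018, -0.35026164, -0.01380338],
       [-0.18063044,  0.51597882, -0.83734014],
       [ 0.30041038, -0.78171775, -0.54650797]]), 't': array([0.53751205, 0.2270343 , 0.94972048])}
{'fx': 325.19226210127806, 'fy': 325.19226210127806, 'cx': 277.08123696128547, 'cy': 204.2479480003689, 'T_tool_cam': array([[ 4.57300181e-04, -9.47386726e-01, -3.20090896e-01,
         8.30266773e-02],
       [ 9.99999624e-01,  1.97388433e-04,  8.44437724e-04,
         7.69635670e-04],
       [-7.36826851e-04, -3.20091161e-01,  9.47386460e-01,
        -7.15225689e-02],
       [ 0.00000000e+00,  0.00000000e+00,  0.00000000e+00,
         1.00000000e+00]])}
0.1 [ 9.93848661e-01  1.10740523e-01 -1.52332105e-04 -1.16294876e-03]
```

View pics/top0.png

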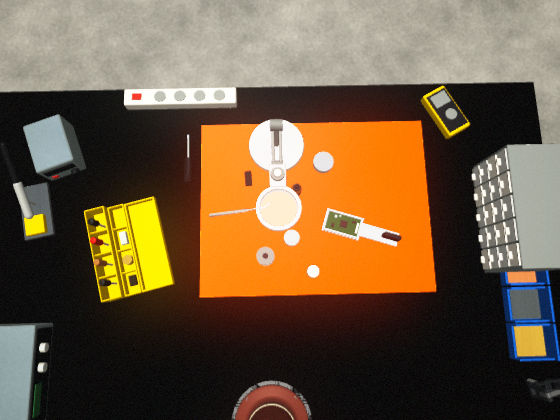

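View pics/side0.png

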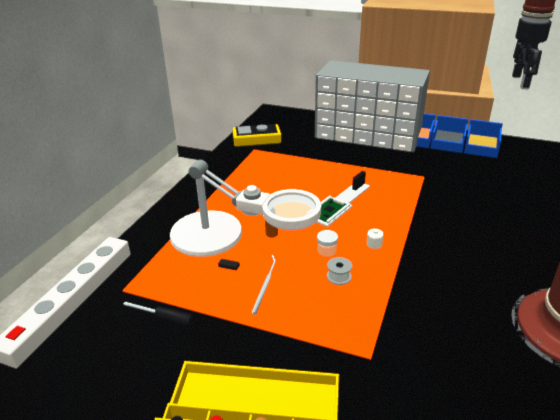

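The top view shows the head at (279,208), the button at (278,173), and the probe lying from (210,214) to (258,210). The board is at (343,222), the carrier handle at (392,237), the dropper at (297,188) and the jar at (292,237). The tray is centred near (150,243). The side view shows the same layout. Next I'll get rough positions from these pixels.

```bash
cat > h.py <<'E'
import numpy as np, cv2
from scipy.spatial.transform import Rotation as Ro
from station import arm, snapshot, camera_info, ticket
def cast(n,px,z,pose=None):
    """pixel(s) -> world points on plane z; pose=(p,q) of the tool for the wrist"""
    c=camera_info(n); px=np.atleast_2d(np.asarray(px,float))
    u=(px-[c['cx'],c['cy']])/[c['fx'],c['fy']]
    if n=='wrist':
        r=np.linalg.norm(u,axis=1,keepdims=True)+1e-12
        d=np.hstack([u/r*np.sin(r),np.cos(r)]); T=c['T_tool_cam']
        R=Ro.from_quat(pose[1]).as_matrix(); d=d@T[:3,:3].T@R.T; o=R@T[:3,3]+pose[0]
    else:
        d=np.hstack([u,np.ones((len(u),1))])@c['R']; o=-c['R'].T@c['t']
    return o+d*((z-o[2])/d[:,2:3])
def proj(n,X,pose=None):
    c=camera_info(n); X=np.atleast_2d(X)
    if n=='wrist':
        T=c['T_tool_cam']; R=Ro.from_quat(pose[1]).as_matrix()
        v=((X-pose[0])@R-T[:3,3])@T[:3,:3]
        th=np.arctan2(np.linalg.norm(v[:,:2],axis=1),v[:,2]); s=th/np.linalg.norm(v[:,:2],axis=1)
        return v[:,:2]*s[:,None]*c['fx']+[c['cx'],c['cy']]
    v=X@c['R'].T+c['t']; return v[:,:2]/v[:,2:]*c['fx']+[c['cx'],c['cy']]
def wsnap(name):
    pose=(np.array(arm.read_tool_pos()),np.array(arm.read_eef_rot())); im=snapshot('wrist')
    cv2.imwrite(f'pics/{name}.png',im); np.savez(f'pics/{name}.npz',p=pose[0],q=pose[1]); return im,pose
def load(name):
    d=np.load(f'pics/{name}.npz'); return cv2.imread(f'pics/{name}.png'),(d['p'],d['q'])
def down(yaw):
    """tool pointing down; its closing line y along the direction yaw + 90 deg, x along yaw (mirrored: y = yaw-90)"""
    return (Ro.from_euler('z',yaw)*Ro.from_euler('x',np.pi)).as_quat()
E
python3 - <<'E'
from h import *
np.set_printoptions(precision=3,suppress=True)
for k,px,z in [('head',(279,208),.132),('button',(278,173),.14),('foot',(276,144),.027),('pr0',(210,214),.01),('pr1',(255,210),.01),('board',(343,222),.0115),('handle',(392,237),.049),('drop',(297,188),.09),('jar',(292,237),.045),('spool',(265,256),.035),('pot',(313,271),.04),('tray',(150,243),.004),('trayA',(155,198),.028),('trayB',(173,284),.028),('tin',(323,161),.029),('eraser',(248,178),.015)]:
    print(k,cast('top',px,z)[0])
print(Ro.from_quat(arm.read_eef_rot()).as_matrix())
E
```

```text
head [ 0.572 -0.032  0.132]
button [ 0.667 -0.032  0.14 ]
foot [ 0.787 -0.029  0.027]
pr0 [0.582 0.17  0.01 ]
pr1 [0.59  0.038 0.01 ]
board [ 0.548 -0.22   0.012]
handle [ 0.496 -0.351  0.049]
drop [ 0.636 -0.084  0.09 ]
jar [ 0.504 -0.068  0.045]
spool [0.452 0.01  0.035]
pot [ 0.407 -0.124  0.04 ]
tray [0.501 0.345 0.004]
trayA [0.63  0.329 0.028]
trayB [0.381 0.27  0.028]
tin [ 0.731 -0.167  0.029]
eraser [0.687 0.057 0.015]
[[ 0.975  0.22  -0.001]
 [ 0.22  -0.975  0.002]
 [-0.    -0.002 -1.   ]]
```

```bash
python3 - <<'E'
from h import *
t=arm.read_time()
for i,p in enumerate([(0.53,-0.26,.33),(0.58,-0.02,.36),(0.52,0.27,.36)]):
    arm.movep(list(p),down(0)); wsnap(f'w{i}'); print(arm.read_time()-t,arm.read_joint_positions())
E
```

```text
2.0 [ 0.45926452  0.49730797 -0.05968233  1.56586491  0.0333539   1.07951255
 -1.18242917]
3.025 [ 0.05799216  0.45765402 -0.08814473  1.54693265  0.04522133  1.13968099
 -1.61561129]
4.2083 [-0.42362616  0.46849737 -0.13879781  1.52971751  0.07071384  1.14849365
 -2.15223755]
```

```bash
python3 - <<'E'
from h import *
a,b,c=[load(f'w{i}')[0] for i in range(3)]
cv2.imwrite('pics/m1.png',np.vstack([np.hstack([cv2.resize(a,(400,300)),cv2.resize(c,(400,300))])]))
E
```

```text
(no output)
```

View pics/m1.png

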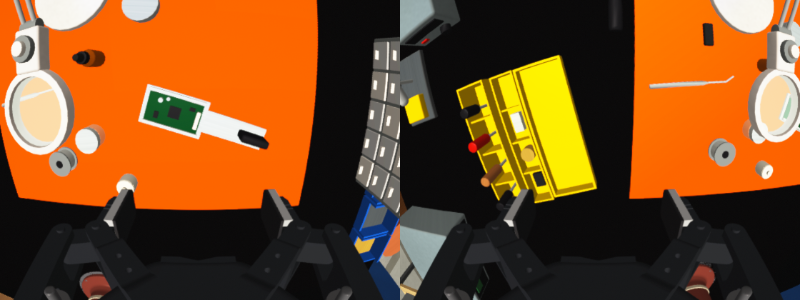

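View pics/w1.png

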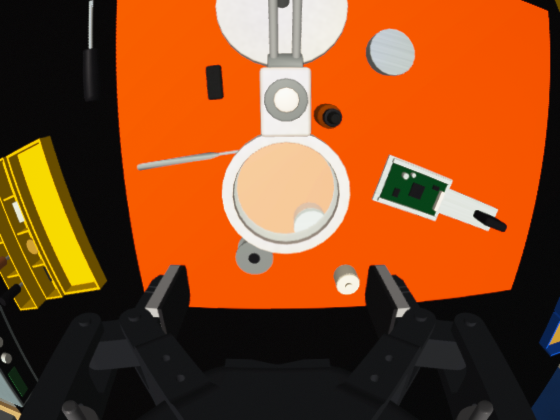

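w1 shows the ring at about (286,192), the button at (286,99), the probe from (138,166) to (238,152), and the spool, pot and jar below it. In w0 the board is at about (242,148) and the handle at (352,196). In w2 the tray's corners are about (161,95), (221,77), (276,263) and (214,280). Next I'll measure these with masks.

```bash
cat > meas.py <<'E'
from h import *
np.set_printoptions(precision=4,suppress=True)
def biggest(m,near=None):
    cs=[c for c in cv2.findContours(m.astype(np.uint8),cv2.RETR_EXTERNAL,cv2.CHAIN_APPROX_NONE)[0] if cv2.contourArea(c)>15]
    if near is not None: return min(cs,key=lambda c:-cv2.pointPolygonTest(c,near,True))
    return max(cs,key=cv2.contourArea)
def hsv(im): return cv2.split(cv2.cvtColor(im,cv2.COLOR_BGR2HSV))
def carrier(im,pose,cam='wrist'):
    H,S,V=hsv(im); g=(H>40)&(H<85)&(S>70)&(V>30)
    g=cv2.morphologyEx(g.astype(np.uint8),cv2.MORPH_CLOSE,np.ones((7,7)))
    c=biggest(g)[:,0]; P=cast(cam,c,.0115,pose)[:,:2]
    return cv2.minAreaRect((P*1000).astype(np.float32))
E
python3 - <<'E'
from meas import *
for i in (0,1):
    im,pose=load(f'w{i}'); r=carrier(im,pose); print('board',r)
im,pose=load('w0'); H,S,V=hsv(im)
hd=biggest((V<60)&(np.arange(420)[:,None]>165)&(np.arange(420)[:,None]<225)&(np.arange(560)>310)&(np.arange(560)<400))[:,0]
print('handle px',cv2.minAreaRect(hd), cast('wrist',hd.mean(0),.04,pose))
for z in (.009,.049): print(z,cast('wrist',cv2.boxPoints(cv2.minAreaRect(hd)),z,pose)[:,:2].round(4).tolist())
# button: bright disc in three views
im,pose=load('w1')
for nm,near in (('w1',(286,99)),('w0',(34,75)),('w2',(543,68))):
    im,pose=load(nm); H,S,V=hsv(im)
    w=im[near[1]-14:near[1]+15,max(near[0]-14,0):near[0]+15]; print(nm); print(cv2.cvtColor(w,cv2.COLOR_BGR2GRAY)[::2,::2])
im,pose=load('w1'); H,S,V=hsv(im)
# probe: not orange in ROI
roi=np.zeros(H.shape,bool); roi[140:180,128:243]=1
c=(S<110)&(V>60)&roi; cc=biggest(c,(170,161)); m=np.zeros(H.shape,np.uint8); cv2.drawContours(m,[cc],-1,1,-1)
ys,xs=np.nonzero(m); P=cast('wrist',np.c_[xs,ys],.009,pose)[:,:2]
h=P[P[:,1]>P[:,1].max()-.105]; mu=h.mean(0); d=np.linalg.svd(h-mu)[2][0]; d*=-np.sign(d[1])
s=(P-mu)@d; print('probe tail',mu+d*s.min(),'dir',d,'len',np.ptp(s),'width',np.ptp((h-mu)@[-d[1],d[0]]))
print('grip',mu+d*(s.min()+.056))
im,pose=load('w2'); H,S,V=hsv(im); y=(H>22)&(H<36)&(S>150)&(V>60)
y[:,:70]=0;y[:,300:]=0; yc=biggest(y); ap=cv2.approxPolyDP(yc,6,True)[:,0]; print('caddy'); print(np.c_[ap,cast('wrist',ap,.028,pose)[:,:2]])
E
```

```text
board ((541.5408935546875, -220.09796142578125), (95.26060485839844, 51.14491271972656), 72.18756103515625)
board ((541.8380126953125, -220.6844940185547), (95.00812530517578, 50.90548324584961), 72.42147064208984)
handle px ((354.01513671875, 194.95213317871094), (44.26631164550781, 15.056568145751953), 17.52556800842285) [[ 0.5018 -0.3531  0.04  ]]
0.009 [[0.4914, -0.331], [0.5103, -0.336], [0.4929, -0.3935], [0.4731, -0.3891]]
0.049 [[0.5038, -0.324], [0.5208, -0.3285], [0.5051, -0.3801], [0.4873, -0.3761]]
w1
[[169 174 173 173 173 173 172 171 171 170 170 170 169 167 160]
 [173 172 172 172 171 171 178 200 176 171 168 169 168 167 167]
 [172 171 171 175 229 246 249 250 248 245 231 167 167 166 166]
 [170 169 171 238 250 251 251 251 250 250 248 226 166 165 165]
 [169 169 233 249 251 251 250 250 250 250 249 246 227 162 164]
 [167 186 246 250 250 250 250 250 249 249 248 247 243 161 163]
 [166 206 247 250 250 250 250 249 249 248 248 247 244 193 160]
 [163 223 248 249 249 249 249 249 248 248 247 246 244 224 159]
 [164 217 246 248 248 248 248 248 248 247 246 245 243 210 158]
 [163 181 243 
[... 3484 characters left out ...]
135.     265.       0.3721   0.4823]
 [127.     258.       0.3836   0.4938]
 [138.     280.       0.3452   0.4827]
 [137.     259.       0.3827   0.4767]
 [150.     256.       0.3888   0.4539]
 [152.     263.       0.377    0.4527]
 [161.     254.       0.3928   0.4355]
 [157.     269.       0.367    0.4462]
 [165.     272.       0.3624   0.434 ]
 [171.     254.       0.3933   0.4197]
 [164.     256.       0.3897   0.4312]
 [162.     244.       0.4091   0.4314]
 [178.     264.       0.3771   0.4111]
 [175.     252.       0.3968   0.413 ]
 [184.     250.       0.4004   0.3989]
 [193.     272.       0.3643   0.3897]
 [188.     283.       0.3447   0.3999]
 [275.     263.       0.3811   0.2693]]
```

```bash
python3 - <<'E'
from meas import *
from scipy.optimize import least_squares
cams=[]
for nm,nb,nh in (('w1',(286,99),(286,192)),('w0',(30,72),(50,155)),('w2',(546,70),(530,150))):
    im,pose=load(nm); g=cv2.cvtColor(im,cv2.COLOR_BGR2GRAY); H,S,V=hsv(im)
    m=np.zeros(g.shape,np.uint8); m[nb[1]-22:nb[1]+22,nb[0]-22:nb[0]+22]=1
    b=(g>215)&(m>0)
    n,L,st,ce=cv2.connectedComponentsWithStats(b.astype(np.uint8))
    print(nm,[(st[i],ce[i].round(1)) for i in range(1,n) if st[i][4]>80])
    if nm!='w1': continue
    white=(S<60)&(V>120); c=biggest(white,(234,192))[:,0]
    T=camera_info('wrist')['T_tool_cam']; cam=Ro.from_quat(pose[1]).apply(T[:3,3])+pose[0]
    C=np.array([.572,-.032]);
    for k in range(6):
        Q=cast('wrist',c,.122,pose)[:,:2]; v=Q-C; r=np.linalg.norm(v,axis=1)
        far=v@(C-cam[:2])>0
        P=np.where(far[:,None],cast('wrist',c,.135,pose)[:,:2],cast('wrist',c,.109,pose)[:,:2])
        v=P-C; ok=(v[:,0]<.03)&(abs(np.linalg.norm(v,axis=1)-.062)<.012)
        s=least_squares(lambda p:np.linalg.norm(P[ok]-p[:2],axis=1)-p[2],[*C,.062],loss='soft_l1',f_scale=.001); C=s.x[:2]
    print('head',s.x,ok.sum(), np.abs(s.fun).mean())
    for z in (.140,.145,.15): print('button',z,cast('wrist',(286.5,99),z,pose)[0])
E
```

```text
w1 [(array([264,  77,  44,  17, 248], dtype=int32), array([285.3,  81.2])), (array([274,  88,  25,  24, 455], dtype=int32), array([285.9,  99.3])), (array([264, 105,  14,  16,  87], dtype=int32), array([267.7, 115.8])), (array([294, 106,  14,  15,  81], dtype=int32), array([303.3, 116.1]))]
head [ 0.5734 -0.032   0.0621] 232 0.0014693862537585958
button 0.14 [ 0.6623 -0.0326  0.14  ]
button 0.145 [ 0.6623 -0.0324  0.145 ]
button 0.15 [ 0.6624 -0.0323  0.15  ]
w0 [(array([ 23,  50,  29,  44, 390], dtype=int32), array([43. , 79.5])), (array([ 16,  58,  14,  21, 242], dtype=int32), array([22.4, 67.9]))]
w2 [(array([528,  48,  32,  44, 742], dtype=int32), array([542.6,  66.6]))]
```

```bash
python3 - <<'E'
from meas import *
g=np.array([.5832,.1173]); d=np.array([.1217,-.9926]); yaw=np.arctan2(-d[1],-d[0]); q=down(yaw)
arm.move_gripper(0.6,30)
arm.movep([*g,.2],q); wsnap('p0')
arm.line_to([*g,.0785],.1); print(arm.read_ft_force())
arm.move_gripper(0,30); print('open',arm.read_opening(),arm.read_finger_force(),arm.read_ft_force())
arm.line_to([*g,.108],.06)
o=g-d*.10
arm.line_to([*o,.112],.12); wsnap('p1'); print(arm.read_opening(),arm.read_tool_pos(),arm.read_time())
E
```

```text
[-0.0745  0.2715  0.5913]
open 0.10053305953080412 32.058393359184265 [-0.3581  0.1784  3.1257]
0.0999306279600776 [0.5714 0.2149 0.1117] 9.7583
```

View pics/p1.png

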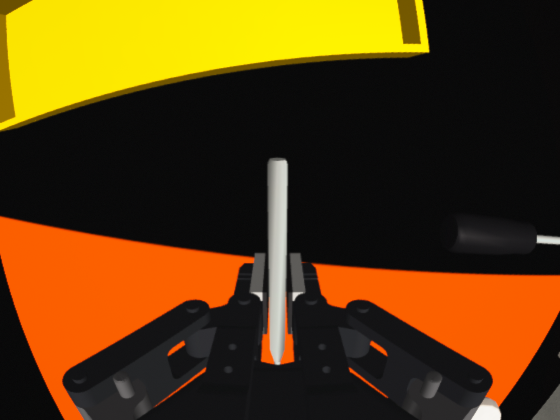

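The picture shows the probe held straight between the pads, its tail at (277,160) and its taper at (277,362). Next I'll lay it in the tray.

```bash
python3 - <<'E'
from meas import *
im,pose=load('p1'); t=cast('wrist',(277,158),pose[0][2]-.07,pose)[0]; print('tail dist',np.linalg.norm(t[:2]-pose[0][:2]))
q=down(np.radians(14.1)); u=np.array([np.cos(np.radians(14.1)),np.sin(np.radians(14.1))]); n=np.array([-u[1],u[0]])
P=np.array([.4963,.3437])+.035*u-.006*n
p=pose[0]; arm.line_to([p[0],p[1],.2],.2)
arm.movep([*P,.2],q)
arm.line_to([*P,.084],.1); arm.pause(.1); f0=np.array(arm.read_ft_force())
z=.084
while z>.0785:
    z-=.0007; arm.line_to([*P,z],.02); f=np.array(arm.read_ft_force())-f0
    if abs(f[2])>.8: break
print('z',z,f)
arm.move_gripper(.3,30); arm.line_to([*P,.2],.2); wsnap('t0'); print(arm.read_time(),arm.read_joint_positions())
E
```

```text
tail dist 0.05524865332455319
z 0.07979999999999997 [0.9481 0.6332 1.2043]
15.6 [-0.5737  0.6996 -0.0649  1.5899  0.0552  0.8576 -1.9844]
```

View pics/t0.png

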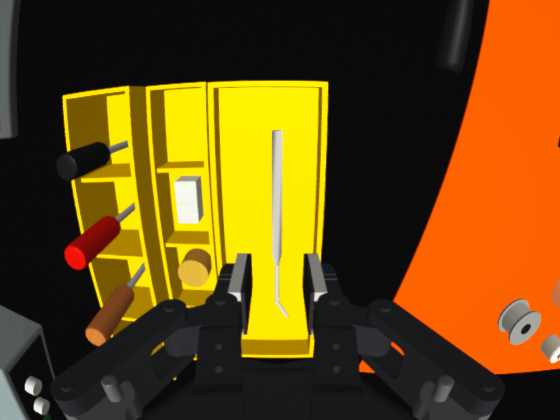

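The probe lies flat in the tray, from (277,131) to (288,318), clear of the walls. Next is the carrier. I'll tilt the gripper 15° away from the lamp so the wrist camera stays clear of the head.

```bash
cat >> h.py <<'E'
def tilt(yaw,a): return (Ro.from_quat(down(yaw))*Ro.from_euler('y',a)).as_quat()
def tcp(g,q): return list(np.asarray(g)-.054*Ro.from_quat(q).as_matrix()[:,2])
E
python3 - <<'E'
from meas import *
A=np.radians(15); q=tilt(np.radians(72.3),A); qf=tilt(np.pi/2,A)
g=np.array([.4995,-.3533,.036]); 
for gg,qq in ((g,q),([.573,-.312,.036],qf),([.573,-.172,.036],qf)): print(arm.ik(tcp(gg,qq),qq))
p=arm.read_tool_pos(); arm.line_to([p[0],p[1],.3],.25)
arm.movep(tcp(g+[0,0,.22],q),q); arm.move_gripper(.5,60)
arm.line_to(tcp(g+[0,0,.09],q),.2); im,pose=wsnap('c0'); print('board',carrier(im,pose),arm.read_time())
E
```

```text
[ 1.1593  1.0371 -0.8771  1.63    0.6305  0.8794 -0.1833]
[ 0.967   1.069  -0.8225  1.459   0.5567  1.0032  0.0909]
[ 0.7886  0.9733 -0.749   1.6768  0.4985  0.7906 -0.0972]
board ((542.30419921875, -220.06214904785156), (95.830810546875, 52.03379440307617), 72.45722198486328) 19.7917
```

View pics/c0.png

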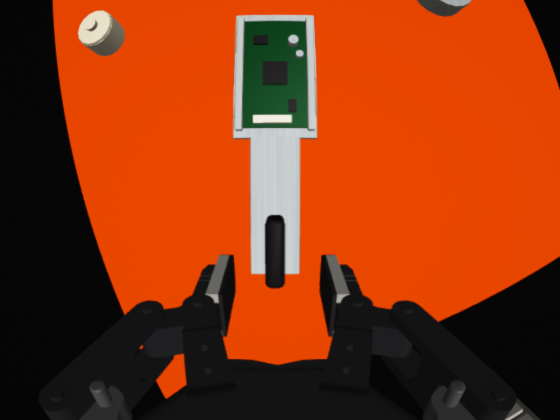

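The board is at about (275,75), straight ahead, and the handle at (275,250) lies midway between the fingers. I'll grasp it, re-measure, and bring it to the waypoint on the way in.

```bash
python3 - <<'E'
from meas import *
A=np.radians(15); y0=np.radians(72.4); q=tilt(y0,A); qf=tilt(np.pi/2,A)
B=np.array([.5421,-.2201]); g=np.array([*(B-.140*np.array([np.cos(y0),np.sin(y0)])),.036])
arm.line_to(tcp(g,q),.1,q); print(arm.read_ft_force())
arm.move_gripper(0,70); print(arm.read_opening(),arm.read_finger_force(),arm.read_ft_force())
arm.line_to(tcp(g+[0,0,.001],q),.02)
im,pose=wsnap('c1'); print('board',carrier(im,pose))
arm.line_to(tcp([.573,-.312,.037],qf),.08,qf)
print(arm.read_ft_force(),arm.read_opening())
im,pose=wsnap('c2'); print('board',carrier(im,pose),'tcp',pose[0],arm.read_time())
E
```

```text
[ 0.2776 -0.4077 -0.2385]
0.15308462572643233 69.32325839996338 [-0.792   0.2718  4.2438]
board ((537.629638671875, -236.56375122070312), (61.98720169067383, 52.525390625), 72.4908218383789)
[ 0.9913 -0.2152 -0.4868] 0.1572662468489391
board ((573.606201171875, -188.6588134765625), (62.04413986206055, 52.53495407104492), 89.99562072753906) tcp [ 0.573  -0.3257  0.0891] 22.8
```

View pics/c2.png

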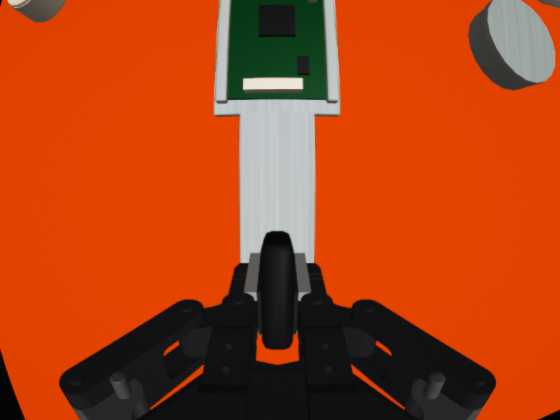

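The carrier is held square and flat, with the board's near end at row 90. The board centre works out to (0.5736, -0.1719). Next I'll slide it straight in.

```bash
python3 - <<'E'
from meas import *
A=np.radians(15); qf=tilt(np.pi/2,A)
g=np.array([.5725,-.312+.1399,.037])
arm.line_to(tcp([.5725,-.25,.037],qf),.08,qf); arm.line_to(tcp(g,qf),.06); print(arm.read_ft_force())
arm.line_to(tcp(g-[0,0,.001],qf),.01); print(arm.read_ft_force())
arm.move_gripper(.4); 
z=Ro.from_quat(qf).as_matrix()[:,2]; p=np.array(tcp(g,qf)); arm.line_to(list(p-.12*z),.15)
arm.line_to(list(p-.12*z+[0,-.05,.06]),.2)
im,pose=wsnap('c3'); cv2.imwrite('pics/top1.png',snapshot('top')); cv2.imwrite('pics/side1.png',snapshot('side'))
a=im; b=cv2.resize(cv2.imread('pics/side1.png')[150:300,140:420],None,fx=2,fy=2)
cv2.imwrite('pics/m2.png',np.vstack([cv2.resize(a,(400,300)),cv2.resize(b,(400,214))])); print(arm.read_time(),arm.read_tool_pos())
E
```

```text
[-0.3984  1.2321 -1.4524]
[-2.1669 -0.8549  5.8742]
27.4083 [ 0.572  -0.2651  0.2634]
```

View pics/m2.png

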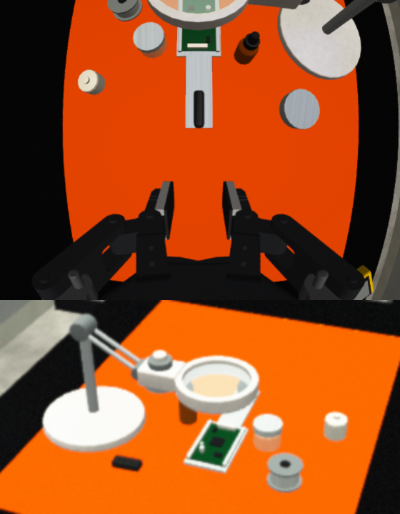

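The carrier sits under the lamp, with the jar and dropper still upright beside it. Next I'll check the centring numerically and that the neighbours haven't moved.

```bash
python3 - <<'E'
from meas import *
im,pose=load('c3'); H,S,V=hsv(im); g=((H>40)&(H<85)&(S>70)&(V>30)); g[:45]=0
c=biggest(g)[:,0]; P=cast('wrist',c,.0115,pose)[:,:2]; print('near edge y',np.percentile(P[:,1],[0,5,10]),'x',P[:,0].min(),P[:,0].max(), 'target y',-.032-.0478)
s=cv2.imread('pics/side1.png'); r=carrier(s,None,'side'); print('side board',r)
s0=cv2.imread('pics/side0.png'); print('side board before',carrier(s0,None,'side'))
# tail edge of white plate
w=(S<60)&(V>110); c=biggest(w,(278,160))[:,0]; P=cast('wrist',c,.009,pose)[:,:2]; P=P[P[:,1]<-.12]; print('plate tail y',P[:,1].min(),'x',P[:,0].min(),P[:,0].max(),'want',-.032-.165)
d=cv2.absdiff(cv2.imread('pics/top0.png'),cv2.imread('pics/top1.png')).max(2)>60
n,L,st,ce=cv2.connectedComponentsWithStats(d.astype(np.uint8))
print([st[i].tolist() for i in range(1,n) if st[i][4]>8])
E
```

```text
near edge y [-0.0802 -0.0802 -0.0802] x 0.5474757699781264 0.5987508909087363 target y -0.07980000000000001
side board ((572.6668090820312, -30.99814224243164), (50.60865783691406, 94.01766967773438), 0.5719438791275024)
side board before ((543.841552734375, -219.6197967529297), (92.77842712402344, 46.53462219238281), 72.33714294433594)
plate tail y -0.19920001419003341 x 0.5537570351095851 0.5925605706500572 want -0.197
[[305, 141, 171, 279, 20067], [294, 207, 108, 40, 1864], [209, 208, 47, 9, 149], [144, 213, 19, 60, 195], [260, 222, 5, 6, 19], [527, 379, 8, 3, 15], [546, 390, 14, 8, 63], [296, 407, 9, 9, 38], [291, 415, 3, 5, 9]]
```

The board centre reads (0.5729, -0.032), under the lens and flat, and nothing else has moved. Now the button.

```bash
python3 - <<'E'
from meas import *
p=arm.read_tool_pos(); arm.line_to([p[0],p[1],.32],.2); arm.move_gripper(0,30)
b=[.6627,-.032]; q=down(0)
arm.movep([*b,.30],q); arm.line_to([*b,.232],.15); arm.pause(.15); f0=np.array(arm.read_ft_force())[2]
z=.232; log=[]; 
while z>.200:
    z-=.0006; arm.line_to([*b,z],.03); f=arm.read_ft_force()[2]-f0; log.append((round(z,4),round(float(f),2)))
    if f>9: break
arm.pause(.2); print(arm.read_ft_force()[2]-f0, arm.read_tool_pos()[2]); print(log[-22:])
c=cv2.imwrite('pics/side2.png',snapshot('side'))
arm.line_to([*b,.26],.05); print(arm.read_time())
E
```

```text
10.495153998893166 0.22667647701514868
[(0.2314, 1.33), (0.2308, 1.89), (0.2302, 1.66), (0.2296, 2.74), (0.229, 2.03), (0.2284, 3.69), (0.2278, 3.12), (0.2272, 3.73), (0.2266, 4.5), (0.226, 6.25), (0.2254, 8.91), (0.2248, 10.71)]
34.7417
```

The force rose with the spring to about 4.5 N over roughly 5 mm, then stiffened at the stop and reached 10.5 N, so the button bottomed out. I'll retract, check one last time and hand in.

```bash
python3 - <<'E'
from meas import *
arm.line_to([.6627,-.032,.32],.2); arm.movep([.5,-.3,.35],down(np.radians(40))); arm.pause(.3)
s=snapshot('side'); t=snapshot('top'); cv2.imwrite('pics/side3.png',s); print('board',carrier(s,None,'side'))
for a,b in ((cv2.imread('pics/side0.png'),s),(cv2.imread('pics/top0.png'),t)):
    n,L,st,ce=cv2.connectedComponentsWithStats((cv2.absdiff(a,b).max(2)>60).astype(np.uint8)); print([st[i].tolist() for i in range(1,n) if st[i][4]>8])
cv2.imwrite('pics/m3.png',np.vstack([t[110:310,80:440],s[150:350,130:490]])); print(arm.read_time())
E
```

```text
board ((572.6686401367188, -31.179443359375), (50.60865783691406, 93.6550521850586), 0.5719438791275024)
[[348, 0, 35, 14, 414], [512, 0, 48, 89, 2521], [348, 15, 33, 5, 54], [345, 20, 37, 79, 1851], [252, 171, 118, 144, 2675], [307, 208, 5, 6, 21], [202, 385, 112, 14, 631]]
[[294, 164, 180, 256, 18311], [209, 208, 47, 9, 147], [144, 213, 19, 60, 200], [260, 222, 5, 6, 19], [528, 379, 7, 3, 15], [546, 390, 14, 8, 65], [296, 404, 15, 16, 139], [286, 416, 8, 4, 16]]
36.7917
```

View pics/m3.png

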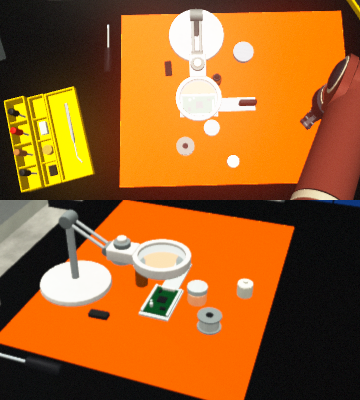

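The probe lies in the tray, the board sits under the lens, the button is up, everything else stands where it was, and the arm is clear.

```bash
python3 -c "
from station import ticket; print(ticket.finish_job())"
```

```text
the job is handed in; nothing more can be done
None
```

The job is handed in: the probe lies flat in the tray, the board is flat on the mat within about 1 mm of centre under the lens by my measurements, the lamp button was pressed to its stop and released, and the final pictures show nothing else moved (about 37 s used).

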